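# Hang the white wheel carrier on the rail and slide it to the stop

## Task

Take the carrier with the white grinding wheel out of the sloping blue rack and hook it over the rail in the green part, then slide it along, still resting on the rail, until it hangs freely up against the red stop. Leave the other two carriers in their slots. The rail is height-adjustable and nobody noted today's setting.

Things in the scene. Friction and masses are not known exactly. Their poses are not given: they have to be found in the camera images.
- carrier_white: Steel carrier with a WHITE wheel, 200 mm tall, 0.28-0.46 kg. Hanging: z up, y along the rail, x across. Origin: centre under its foot (80 x 20 mm). Plate 80 mm wide in x up to z=76, wheel 20 mm thick, so its sides are y=+-10. Above, a hook 10 mm thick. At first it sits in a rack slot leaning 24 deg (0.42 rad) toward the rack's -x; draw it out along its own z, about 60 mm.
- carrier_white_tab (a point): Point in the yellow grip tab on top of the white carrier, 178 mm above its origin along its z. The tab is 30 (x) x 10 (y) mm, z=150 to 200; pinch it across y.
- carrier_white_seat (a point): Where the rail's axis lies in the white carrier's hook when hung: 125.8 mm above its origin (V seat under the crown). The hook: spine at x=-22 to -12, lip at x=12 to 24 reaching down to z=108. The mouth, 32 mm high between plate top z=76 and lip end z=108, opens to +x: the rail goes in there, then the carrier is lowered.
- carrier_brown: The same carrier with a brown wheel, in another slot of the rack; leave it there. Origin under its foot.
- carrier_black: The same carrier with a black wheel, in another slot of the rack; leave it there. Origin under its foot.
- rack: Fixed blue rack with three slots 64 mm apart along its y, each 27 mm wide. Its floor leans back 0.42 rad; at right angles to the floor the back wall (-x side) is 85 mm high, slot walls 50, front wall 30. Origin on the table under the middle slot.
- stand: Fixed rail stand; origin on the table, mid base plate (120 x 360 x 15 mm), yaw within 0.2 rad of world. The rail, a 12 mm round bar, runs along its y straight above x=0, y=-160 to 160 mm between posts; green from y=60 to 150. Posts telescope: rail axis 190 to 235 mm up, NOT reported, clamped firm: feel it with shut fingertips. Hook on moving to +x.
- stop: Fixed rigid red upright plate under the rail, 60 (x) x 12 (y) x 155 (z) mm, axes as the stand's, origin on the table under its centre; at stand y=-110 to -30 mm. Its face toward the green part is y=+6, so a carrier touching it has its seat point at y=+16 mm in this frame.
Things that resemble listed ones, but are neither listed nor needed, are in the scene too. What is shaped like the carrier_white but purple is not meant. There is more than one size of the stop; the one meant has the size given above.

How it is judged (in metres and radians):
On the way, in this order (a step that is already met when the one before it is completed fails the run):
1. the white carrier is hooked on the green part of the rail and rests on it (y of carrier_white_seat in the frame of stand above 0.055 m and x of carrier_white_seat in the frame of stand between -0.01 and 0.01 m and height (world z) of carrier_white_seat above 0.175 m and angle between carrier_white's own z axis and vertical below 0.25 rad and contact force between carrier_white and stand above 0.5 N), for 0.1 s.
2. half way along (between the green part and the stop's area) it still rests on the rail (y of carrier_white_seat in the frame of stand between -0.01 and 0.045 m and x of carrier_white_seat in the frame of stand between -0.01 and 0.01 m and height (world z) of carrier_white_seat above 0.175 m and contact force between carrier_white and stand above 0.3 N), for 0.02 s.
At the end, for the whole second after the job is handed in: The white carrier hangs on the rail by its hook, upright (within 0.2 rad), at rest, seat point within 10 mm of the rail's line and its side at most 6 mm from the red stop's face; the other two carriers are still in their slots (moved less than 25 mm) (y of carrier_white_seat in the frame of stop between 0.01 and 0.022 m and x of carrier_white_seat in the frame of stand between -0.01 and 0.01 m and height (world z) of carrier_white_seat above 0.175 m and angle between carrier_white's own z axis and vertical below 0.2 rad and contact force between carrier_white and stand above 1 N and linear speed of carrier_white below 0.02 m/s and distance of each of carrier_brown, carrier_black from where it was at the start of the episode below 0.025 m); the robot touches nothing.
It fails at once if the brown carrier is moved more than 25 mm (distance of carrier_brown from where it was at the start of the episode above 0.025 m).
It fails at once if the black carrier is moved more than 25 mm (distance of carrier_black from where it was at the start of the episode above 0.025 m).
It also fails if it takes over 61 s, if anything falls off the work surface, if the arm or the gripper's body presses on something with over 40 N, if the wrist force passes 120 N, or if a joint passes its speed limit or range.

## Robot

A 6-joint arm with a two-finger parallel gripper is mounted at the origin on the work surface. World frame = base frame: x ahead of the robot, y to its left, z up, the work surface at z = 0. Lengths are in m, angles in degrees, forces in N, time in s.
With the tool pointing down it reaches from about 0.25 to 0.725 m from the base axis. Payload 9.7 kg.
Tool frame: the origin (TCP) lies between the finger pads; the fingertips stand 19 mm ahead of it and the grasp point (between the pads) is the TCP; z points along the fingers, y is the line along which they close (so a half turn about z gives the same grasp; the last joint's range is limited). The gripper opens to 85 mm and grips with 20 to 120 N. Pads are 22 mm wide; open, the fingers measure 114 mm over their backs; the gripper's body (76 mm by 85 mm) begins 54 mm behind the grasp point. The pads swing forward as they close: fully open they stand 13 mm farther back than shut.
Start: joints at [-75.287, 4.979, 10.078, 95.1, 0, 90], TCP at [0.14, -0.532, 0.25] pointing down, gripper open.
Joint ranges: [-179.16, 179.16], [-48.56, 103.87], [-65.8, 70.77], [-126.05, 130.52], [-82.76, 87.17], [-180, 180]. Speed limits (degrees/s): [127.2, 127.2, 147.25, 180, 180, 180].

## Interface

Orientations are given as [roll, pitch, yaw] about the fixed x, y, z axes, in that order (R = Rz(yaw) Ry(pitch) Rx(roll)).
In Python, from workcell import bot gives the robot as it stands. The module is installed in compiled form; this text tells all that it offers.
- The arm moves only by the shell command python3 -m crank 'ROWS' [OPENING] [FORCE]. ROWS is JSON, a list that holds one entry, the list of rows, each a list of 6 numbers: the shift along the world's x, y, z as a fraction of full scale, then the turn, a rotation vector about the world's x, y, z as a fraction of full scale. In form: [[[x, y, z, wx, wy, wz], ...]]. A call has 1 to 20 rows; each row shifts and turns the commanded pose from where the row before left it; what a row does not reach is not made up. Full scale, the value 1, is 20 mm for a shift and 0.12 rad for a turn. A row lasts 1/12 s, in which the tool goes at most 41.7 mm and 7.16 degrees, less where a joint would pass 70% of its speed; a pose out of reach is approached as far as the arm can. A call with a number of a shift or a turn outside -1 to 1 is refused whole. A call with a gripper value outside its range is refused whole. OPENING is the opening, from 0 (shut) to 1 (fully open), set as the call begins (- or left out, the last holds). The fingers move at their own pace and stop on an object; FORCE is the grip in N (left out, the last holds). Time passes only in rows, so rows that do not move let the fingers close. It gives the time, the measured TCP pose, the force, the opening and the grip force at its end, in the units of the state.
- bot.get_obs(): the state, without advancing time (a new reading comes with each control period).
- bot.camera(name): name is "scene" or "side" or "wrist"; returns the picture (400x640x3 uint8, red, green, blue); there is no depth.
- bot.camera_model(name): a dict with "vertical_fov" (degrees; the focal length in pixels is half the picture's height over the tangent of half this angle, whatever the lens; pixels are square), "cx", "cy" (the principal point, pixels), "k1" (the pictures are not rectified: a ray, as slopes to the right and down, at radius r is drawn at 1 + k1 r^2 times it, then the intrinsics apply), "R" (3x3) and "t" (3): a world point X has camera coordinates R X + t. Camera axes: x right, y down, z forward; pixel columns grow to the right and rows downward; lengths in m; the calibration is good to about 2 mm. A picture is of the moment at which its call begins: read the wrist's pose just before it. camera_model takes no time and is no camera call; for the wrist camera it gives the pose at the moment of the call.
- bot.job_done(): hands the job in; it is judged then, once.
The state is a dict: "time": time; "q": joint angles; "qd": joint speeds; "joint_efforts": joint torques, N m; "ee_pos": TCP position; "tcp_rot": TCP orientation; "wrist_force": force on the tool from outside, world axes, zero at the start; "torque": the same for the moment, N m; "opening": finger opening in m; "grasp_force": force on a finger pad.
Only numpy, scipy, OpenCV 4.12 (cv2) and the standard library are available. Lean on these libraries where they do the work, as an engineer would, in place of code of your own. Each camera call takes 0.05 s, during which the arm holds its last target. There are 200 camera calls.

## Working session

There is one attempt and no reset: what is moved stays moved. The work goes in short steps, Python scripts to look and compute and a shell command to move; the robot and the scene stay as the last step left them, time stands still between calls to the robot, and variables do not carry over. Pictures are saved under pics/ and viewed, at most 10 in all, crops included, and the job is handed in when it is done.

```bash
mkdir -p pics
python3 - <<'E'
from workcell import bot
import cv2
for n in ("scene","side"):
    im=bot.camera(n); cv2.imwrite(f"pics/{n}0.png",im[:,:,::-1]); m=bot.camera_model(n); print(n,m)
o=bot.get_obs(); print(o)
E
```

```text
scene {'vertical_fov': 42.80396933153662, 'cx': 321.8703856784468, 'cy': 191.9382553889457, 'k1': 0.03009525413452835, 'R': array([[ 0.73744267,  0.67533995, -0.0097086 ],
       [ 0.40835401, -0.45726278, -0.79003655],
       [-0.53798263,  0.57864212, -0.61298286]]), 't': array([-0.27581136, -0.06058338,  1.9159945 ])}
side {'vertical_fov': 43.81398573691508, 'cx': 318.5788496845428, 'cy': 196.96858261897722, 'k1': -0.11660316172397056, 'R': array([[-0.95709308, -0.28975445, -0.00389662],
       [-0.19026339,  0.63849111, -0.74574054],
       [ 0.2185696 , -0.71300173, -0.66622509]]), 't': array([0.35358501, 0.20328248, 1.67349297])}
{'time': 0.1, 'q': array([-7.52856985e+01,  5.00860519e+00,  1.00397959e+01,  9.50973294e+01,
        8.35279393e-04,  9.00000076e+01]), 'qd': array([0.07830482, 0.02036121, 0.15843118, 0.08964528, 0.02448185,
       0.02716872]), 'joint_efforts': array([ 2.36369615e-04, -5.21560907e+01,  4.65653944e+01,  1.60328188e-02,
        1.76595353e-05,  1.33123251e-05]), 'ee_pos': array([ 0.1396624 , -0.53180529,  0.24965481]), 'tcp_rot': array([-1.79933861e+02, -8.35270067e-04,  1.47142929e+01]), 'wrist_force': array([0.32019186, 0.1609865 , 0.95423671]), 'torque': array([-0.02861179, -0.00288408,  0.00907353]), 'grasp_force': 0.0, 'opening': 0.08550065518209324}
```

View pics/scene0.png

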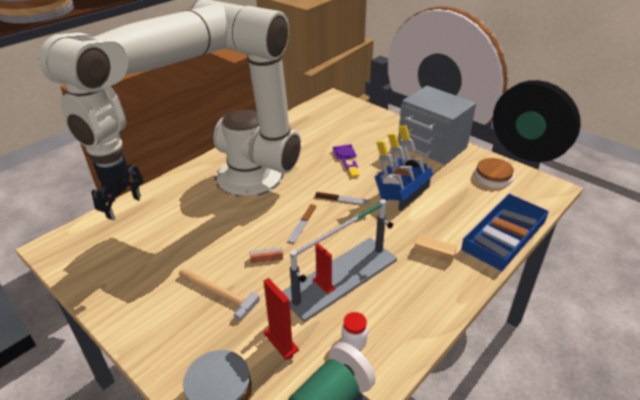

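View pics/side0.png

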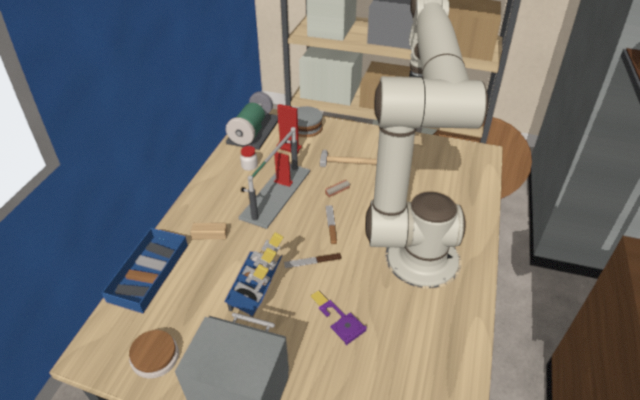

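Run:
```python
import cv2,numpy as np
s=cv2.imread("pics/scene0.png"); d=cv2.imread("pics/side0.png")
def crop(im,x0,y0,w,h,k):
    c=cv2.resize(im[y0:y0+h,x0:x0+w],None,fx=k,fy=k,interpolation=cv2.INTER_CUBIC)
    for x in range((-x0)%10,w,10):
        L=(x+x0)%50==0; cv2.line(c,(x*k,0),(x*k,12 if L else 5),(0,0,255),1)
        if (x+x0)%20==0: cv2.putText(c,str(x+x0),(x*k+1,20),0,.35,(0,0,255),1)
    for y in range((-y0)%10,h,10):
        cv2.line(c,(0,y*k),(6,y*k),(0,0,255),1)
        if (y+y0)%20==0: cv2.putText(c,str(y+y0),(8,y*k+4),0,.35,(0,0,255),1)
    return c
cv2.imwrite("pics/c1.png",np.hstack([crop(s,365,115,75,100,5)]+[crop(d,220,225,75,100,5)]))
cv2.imwrite("pics/c2.png",np.hstack([crop(s,260,190,145,180,3),crop(d,230,90,90,180,3)]))
```

```text
(no output)
```

View pics/c1.png

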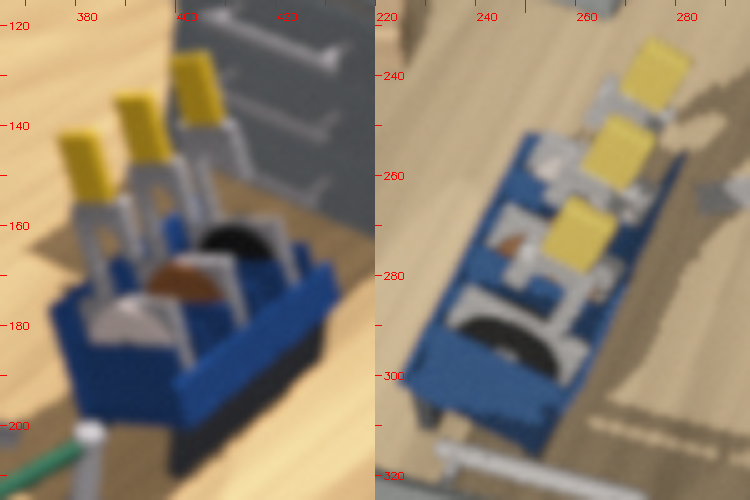

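View pics/c2.png

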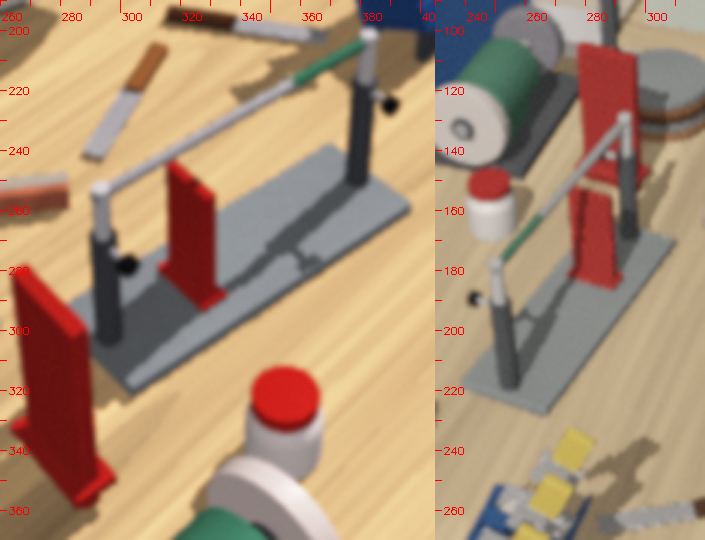

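```bash
cat > h.py <<'E'
import numpy as np, cv2, math
from scipy.optimize import least_squares
from scipy.spatial.transform import Rotation as Ro
CAM={'scene':dict(vertical_fov=42.80396933153662,cx=321.8703856784468,cy=191.9382553889457,k1=0.03009525413452835,R=np.array([[0.73744267,0.67533995,-0.0097086],[0.40835401,-0.45726278,-0.79003655],[-0.53798263,0.57864212,-0.61298286]]),t=np.array([-0.27581136,-0.06058338,1.9159945])),
'side':dict(vertical_fov=43.81398573691508,cx=318.5788496845428,cy=196.96858261897722,k1=-0.11660316172397056,R=np.array([[-0.95709308,-0.28975445,-0.00389662],[-0.19026339,0.63849111,-0.74574054],[0.2185696,-0.71300173,-0.66622509]]),t=np.array([0.35358501,0.20328248,1.67349297]))}
def proj(m,X):
    if isinstance(m,str): m=CAM[m]
    c=np.atleast_2d(X)@m['R'].T+m['t']; s=c[:,:2]/c[:,2:]
    f=200/math.tan(math.radians(m['vertical_fov']/2))
    s=s*(1+m['k1']*(s**2).sum(1,keepdims=True))
    return s*f+[m['cx'],m['cy']]
def rz(a): return Ro.from_euler('z',a).as_matrix()
E
python3 - <<'E'
from h import *
for n in CAM: print(n,-CAM[n]['R'].T@CAM[n]['t'])
sc=np.array([[382.6,148.4],[393.7,140.5],[404.7,132.6]]);sd=np.array([[276.2,240.3],[268.4,256],[261,272]])
def f(p):
    X=p[:3]+np.outer([1,0,-1],rz(p[3])@[0,.064,0])
    return np.r_[(proj('scene',X)-sc).ravel(),(proj('side',X)-sd).ravel()]
for y0 in(0,3.14):
    r=least_squares(f,[.5,.2,.2,y0]);print(r.x,r.cost,r.fun.round(1))
def g(p):
    R=rz(p[2]);L=p[4];o=np.r_[p[:2],0]
    P=lambda *a:np.array(a)@R.T+o
    A=P([0,L,p[3]],[0,-L,p[3]],[.06,-.18,.015],[.06,.18,.015],[-.06,.18,.015])
    B=P([0,L,p[3]],[0,-L,p[3]],[-.06,.18,.015],[.06,.18,.015],[.06,-.18,.015])
    return np.r_[(proj('scene',A)-[[383.3,201.7],[293.3,252.3],[303.3,321],[396.7,259],[370.7,238.3]]).ravel(),(proj('side',B)-[[250.3,177.3],[293,129.3],[267.3,227],[239.3,216],[310.3,170]]).ravel()]
r=least_squares(g,[.5,-.1,0,.21,.165]);print(r.x,r.cost,r.fun.round(1))
p=r.x
def s(q):
    R=rz(p[2]);P=lambda a:(np.array(a)@R.T)+[p[0],p[1],0]
    return np.r_[(proj('scene',P([[-.03,q[0]+.006,q[1]],[.03,q[0]+.006,q[1]]]))-[[316,245],[331.7,256.7]]).ravel(),(proj('side',P([[.03,q[0]+.006,q[1]],[-.03,q[0]+.006,q[1]]]))-[[276,153.3],[289,156.7]]).ravel()]
r=least_squares(s,[-.07,.155]);print('stop',r.x,r.fun.round(1))
E
```

```text
scene [ 1.25890629 -0.95011121  1.12393096]
side [0.01131629 1.16586216 1.26789678]
[0.42929878 0.30108181 0.19390274 3.15952177] 2.2863496185684102 [-0.8 -0.4 -0.7 -0.3 -1.1  0.2 -0.8 -0.  -0.4 -0.1 -0.9  0.6]
[0.42929878 0.30108181 0.19390274 3.15952177] 2.2863496185684067 [-0.8 -0.4 -0.7 -0.3 -1.1  0.2 -0.8 -0.  -0.4 -0.1 -0.9  0.6]
[ 0.57996253 -0.15813323 -0.20563279  0.20056349  0.15542857] 331.85666027793536 [ -2.3   1.9  -3.6  -3.6  -5.9  -6.3  -0.2  -0.8   0.2  -1.9  -0.    0.
   3.9   2.1  -2.   -0.4  -1.5  -0.6 -21.4  -8. ]
stop [-0.05994098  0.14314179] [-0.5 -2.6 -3.4 -1.9  0.8  2.1  1.5  3.3]
```

Run:
```python
from h import *
def g(p):
    R=rz(p[2]);L=p[4];o=np.r_[p[:2],0]
    P=lambda *a:np.array(a)@R.T+o
    A=P([0,L,p[3]],[0,-L,p[3]],[.06,-.18,.015],[.06,.18,.015],[-.06,.18,.015])
    B=P([0,L,p[3]],[0,-L,p[3]],[-.06,.18,.015],[.06,.18,.015],[-.06,-.18,.015])
    return np.r_[(proj('scene',A)-[[383.3,201.7],[293.3,252.3],[303.3,321],[396.7,259],[370.7,238.3]]).ravel(),(proj('side',B)-[[250.3,177.3],[293,129.3],[267.3,227],[239.3,216],[310.3,170]]).ravel()]
r=least_squares(g,[.5,-.1,0,.21,.165]);print(r.x,r.cost,r.fun.round(1))
p=r.x
def s(q):
    R=rz(p[2]);P=lambda a:(np.array(a)@R.T)+[p[0],p[1],0]
    return np.r_[(proj('scene',P([[-.03,q[0]+.006,q[1]],[.03,q[0]+.006,q[1]]]))-[[316,245],[331.7,256.7]]).ravel(),(proj('side',P([[.03,q[0]+.006,q[1]],[-.03,q[0]+.006,q[1]]]))-[[276,153.3],[289,156.7]]).ravel()]
r=least_squares(s,[-.07,.155]);print('stop',r.x,r.fun.round(1))
```

```text
[ 0.59023758 -0.16050684 -0.14187363  0.20462876  0.15931233] 9.96447347367053 [-1.2  0.5 -0.5  0.5 -0.1 -1.7  0.4 -1.4 -1.  -1.4 -0.8 -0.4 -0.3 -0.8
 -1.1 -1.1 -1.8  0.1 -0.3 -1.5]
stop [-0.06509951  0.14804933] [ 0.4  0.1 -1.2  0.3 -2.  -0.5 -0.9  0.1]
```

```bash
python3 -c "
from scipy.spatial.transform import Rotation as R
a=R.from_euler('xyz',[-179.93,0,14.714],degrees=True);b=R.from_euler('z',.018)*R.from_euler('y',-.42)*R.from_euler('x',180,degrees=True)
print((b*a.inv()).as_rotvec()/40/.12)"
```

```text
[ 0.01176429 -0.08691402 -0.04907016]
```

```bash
r='[0.32,0.962,0.1,0.012,-0.087,-0.049]'; python3 -m crank '[[[0.32,0.962,0.1,0.012,-0.087,-0.049],[0.32,0.962,0.1,0.012,-0.087,-0.049],[0.32,0.962,0.1,0.012,-0.087,-0.049],[0.32,0.962,0.1,0.012,-0.087,-0.049],[0.32,0.962,0.1,0.012,-0.087,-0.049],[0.32,0.962,0.1,0.012,-0.087,-0.049],[0.32,0.962,0.1,0.012,-0.087,-0.049],[0.32,0.962,0.1,0.012,-0.087,-0.049],[0.32,0.962,0.1,0.012,-0.087,-0.049],[0.32,0.962,0.1,0.012,-0.087,-0.049],[0.32,0.962,0.1,0.012,-0.087,-0.049],[0.32,0.962,0.1,0.012,-0.087,-0.049],[0.32,0.962,0.1,0.012,-0.087,-0.049],[0.32,0.962,0.1,0.012,-0.087,-0.049],[0.32,0.962,0.1,0.012,-0.087,-0.049],[0.32,0.962,0.1,0.012,-0.087,-0.049],[0.32,0.962,0.1,0.012,-0.087,-0.049],[0.32,0.962,0.1,0.012,-0.087,-0.049],[0.32,0.962,0.1,0.012,-0.087,-0.049],[0.32,0.962,0.1,0.012,-0.087,-0.049]]]' 0.45 60
```

```text
time: 1.77
ee_pos: [0.2677, -0.1462, 0.2902]
tcp_rot: [179.3, -12.1, 8.0]
wrist_force: [0.2, 0.2, -0.1]
opening: 0.0385
grasp_force: 0.0
```

```bash
python3 -m crank '[[[0.32,0.962,0.05,0.012,-0.087,-0.049],[0.32,0.962,0.05,0.012,-0.087,-0.049],[0.32,0.962,0.05,0.012,-0.087,-0.049],[0.32,0.962,0.05,0.012,-0.087,-0.049],[0.32,0.962,0.05,0.012,-0.087,-0.049],[0.32,0.962,0.05,0.012,-0.087,-0.049],[0.32,0.962,0.05,0.012,-0.087,-0.049],[0.32,0.962,0.05,0.012,-0.087,-0.049],[0.32,0.962,0.05,0.012,-0.087,-0.049],[0.32,0.962,0.05,0.012,-0.087,-0.049],[0.32,0.962,0.05,0.012,-0.087,-0.049],[0.32,0.962,0.05,0.012,-0.087,-0.049],[0.32,0.962,0.05,0.012,-0.087,-0.049],[0.32,0.962,0.05,0.012,-0.087,-0.049],[0.32,0.962,0.05,0.012,-0.087,-0.049],[0.32,0.962,0.05,0.012,-0.087,-0.049],[0.32,0.962,0.05,0.012,-0.087,-0.049],[0.32,0.962,0.05,0.012,-0.087,-0.049],[0.32,0.962,0.05,0.012,-0.087,-0.049],[0,0,0,0.012,-0.087,-0.049]]]'
cat > w.py <<'E'
from workcell import bot
import cv2,sys,pickle,numpy as np
o=bot.get_obs();m=bot.camera_model("wrist");im=bot.camera("wrist");n=sys.argv[1]
pickle.dump((o,m),open(n+".pkl","wb"));b=im[:,:,::-1]
k=1.25;b=cv2.resize(b,None,fx=k,fy=k)
for x in range(0,640,50): cv2.putText(b,str(x),(int(x*k),10),0,.35,(0,0,255),1);cv2.line(b,(int(x*k),12),(int(x*k),18),(0,0,255),1)
for y in range(50,400,50): cv2.putText(b,str(y),(0,int(y*k)),0,.35,(0,0,255),1)
cv2.imwrite(f"pics/{n}.png",b);print(o['time'],o['ee_pos'],o['tcp_rot'],o['opening'],o['wrist_force'],m['t'],-m['R'].T@m['t'])
E
python3 w.py w1
```

```text
time: 3.43
ee_pos: [0.4078, 0.0759, 0.309]
tcp_rot: [-176.9, -24.1, 8.6]
wrist_force: [-1.7, 0.9, -0.5]
opening: 0.0388
grasp_force: 0.0
3.4333 [0.40782033 0.07585351 0.30900917] [-176.92658531  -24.12898755    8.61213221] 0.038815178721381065 [-1.72333056  0.89807732 -0.45348285] [0.01906509 0.48775894 0.37999849] [0.41798929 0.06992018 0.45062982]
```

View pics/w1.png

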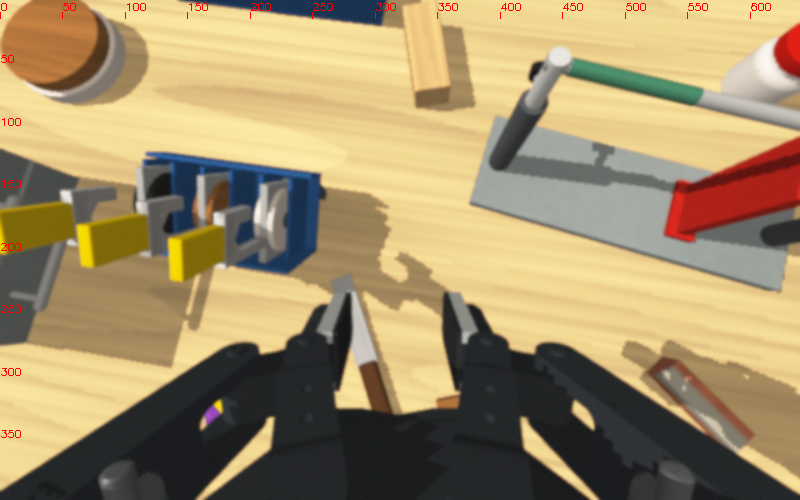

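```bash
cat > fit.py <<'E'
from h import *
import pickle
o,m=pickle.load(open("w1.pkl","rb"))
W=lambda *a:np.array(a)/1.25
def tab(p):
    R=rz(p[3])@Ro.from_euler('y',-.42).as_matrix()
    P=lambda *a:(np.array(a)-[0,0,.178])@R.T+p[:3]
    s=-.005
    return np.r_[(proj(m,P([.015,s,.2],[.015,s,.15],[-.015,s,.15],[-.015,s,.2]))-W([184,240],[222,226],[226,262],[185,281])).ravel(),
     1.5*(proj('scene',P([0,s,.175]))-[382.6,148.4]).ravel(),1.5*(proj('side',P([0,-s,.175]))-[276.2,240.3]).ravel()]
r=least_squares(tab,[.43,.237,.195,.018]);print('tab',r.x,r.fun.round(1))
def g(p):
    R=rz(p[2]);L=p[4];O=np.r_[p[:2],0]
    P=lambda *a:np.array(a)@R.T+O
    A=P([0,L,p[3]],[0,-L,p[3]],[.06,-.18,.015],[.06,.18,.015],[-.06,.18,.015])
    B=P([0,L,p[3]],[0,-L,p[3]],[-.06,.18,.015],[.06,.18,.015],[-.06,-.18,.015])
    C=P([0,L,p[3]],[0,.06,p[3]],[.06,.18,.015],[-.06,.18,.015],[-.06,-.18,.015])
    return np.r_[(proj('scene',A)-[[383.3,201.7],[293.3,252.3],[303.3,321],[396.7,259],[370.7,238.3]]).ravel(),(proj('side',B)-[[250.3,177.3],[293,129.3],[267.3,227],[239.3,216],[310.3,170]]).ravel(),
     (proj(m,C)-W([560,60],[703,95],[499,117],[472,203],[780,290])).ravel()]
r=least_squares(g,[.59,-.16,-.14,.21,.165],loss='soft_l1');print('stand',r.x,r.fun.round(1))
E
python3 fit.py
```

```text
tab [0.42847153 0.23310839 0.19578547 0.07554883] [-1.8 -0.2  1.  -0.9 -0.4 -1.   0.6  0.9 -3.8  1.3 -0.9  0.8]
stand [ 0.58877231 -0.16394926 -0.13333189  0.20513001  0.15968355] [-2.6  0.4 -1.7  1.2 -0.9 -1.  -0.9 -1.4 -2.5 -1.3  0.3 -0.9  0.1 -1.4
  0.  -1.6 -0.8 -0.3  0.1 -2.1  0.   0.2 -0.4 -1.  -2.4 -1.6 -1.5 -0.6
  0.7  0.2]
```

```bash
python3 -c "
from scipy.spatial.transform import Rotation as R
a=R.from_euler('xyz',[-176.927,-24.129,8.612],degrees=True);b=R.from_euler('z',.035)*R.from_euler('y',-.42)*R.from_euler('x',180,degrees=True)
print((b*a.inv()).as_rotvec()/12/.12)"
```

```text
[-0.03395288 -0.00236604 -0.0952654 ]
```

```bash
python3 -m crank '[[[-0.05,0.66,-0.12,-0.034,-0.002,-0.095],[-0.05,0.66,-0.12,-0.034,-0.002,-0.095],[-0.05,0.66,-0.12,-0.034,-0.002,-0.095],[-0.05,0.66,-0.12,-0.034,-0.002,-0.095],[-0.05,0.66,-0.12,-0.034,-0.002,-0.095],[-0.05,0.66,-0.12,-0.034,-0.002,-0.095],[-0.05,0.66,-0.12,-0.034,-0.002,-0.095],[-0.05,0.66,-0.12,-0.034,-0.002,-0.095],[-0.05,0.66,-0.12,-0.034,-0.002,-0.095],[-0.05,0.66,-0.12,-0.034,-0.002,-0.095],[-0.05,0.66,-0.12,-0.034,-0.002,-0.095],[-0.05,0.66,-0.12,-0.034,-0.002,-0.095],[0,0,0,0,0,0]]]'; python3 w.py w2
```

```text
time: 4.57
ee_pos: [0.4187, 0.0905, 0.2798]
tcp_rot: [-177.4, -23.8, 10.6]
wrist_force: [0.8, -0.0, -0.0]
opening: 0.0388
grasp_force: 0.0
4.5667 [0.41871115 0.09053025 0.27979329] [-177.38662301  -23.75575767   10.6255082 ] 0.038847024701468176 [ 0.84929114 -0.01345591 -0.02363356] [0.01473031 0.49530847 0.35234181] [0.42973851 0.08613607 0.4214233 ]
```

View pics/w2.png

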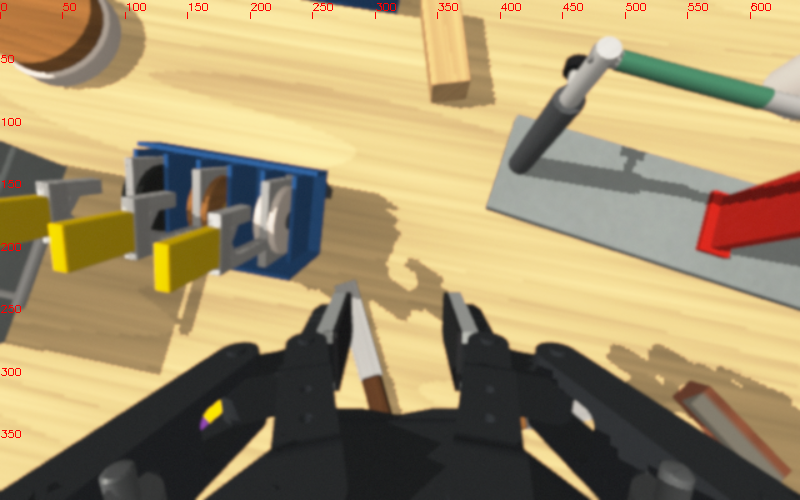

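```bash
python3 -c "
from workcell import bot
o=bot.get_obs();print(o['q'].round(1),o['qd'].round(1),o['ee_pos'])"
```

```text
[ 10.6 -34.1 -21.6  78.7   2.6 179.9] [-0.2 -0.3  0.5  0.4 -0.1 -0.1] [0.41865071 0.09042818 0.28011548]
```

```bash
python3 -c "
from scipy.spatial.transform import Rotation as R
import numpy as np
a=R.from_euler('xyz',[-177.387,-23.756,10.625],degrees=True);b=R.from_euler('z',.035)*R.from_euler('y',-.42)*R.from_euler('x',180,degrees=True)*R.from_euler('z',180,degrees=True)
v=(b*a.inv()).as_rotvec();print(v,np.linalg.norm(v),v/28/.12,b.as_euler('xyz',degrees=True))"
```

```text
[-1.205231   -0.20246163  2.74442991] 3.00424167217647 [-0.3586997  -0.06025644  0.81679462] [ 180.           24.0642274  -177.99464772]
```

```bash
python3 -m crank '[[[0,0.1,0.1,-0.359,-0.06,0.817],[0,0.1,0.1,-0.359,-0.06,0.817],[0,0.1,0.1,-0.359,-0.06,0.817],[0,0.1,0.1,-0.359,-0.06,0.817],[0,0.1,0.1,-0.359,-0.06,0.817],[0,0.1,0.1,-0.359,-0.06,0.817],[0,0.1,0.1,-0.359,-0.06,0.817],[0,0.1,0.1,-0.359,-0.06,0.817],[0,0.1,0.1,-0.359,-0.06,0.817],[0,0.1,0.1,-0.359,-0.06,0.817],[0,0.1,0,-0.359,-0.06,0.817],[0,0.1,0,-0.359,-0.06,0.817],[0,0.1,0,-0.359,-0.06,0.817],[0,0.1,0,-0.359,-0.06,0.817]]]';python3 -m crank '[[[-0.08,0.4,0,-0.359,-0.06,0.817],[-0.08,0.4,0,-0.359,-0.06,0.817],[-0.08,0.4,0,-0.359,-0.06,0.817],[-0.08,0.4,0,-0.359,-0.06,0.817],[-0.08,0.4,0,-0.359,-0.06,0.817],[-0.08,0.4,0,-0.359,-0.06,0.817],[-0.08,0.4,0,-0.359,-0.06,0.817],[-0.08,0.4,0,-0.359,-0.06,0.817],[-0.08,0.4,0,-0.359,-0.06,0.817],[-0.08,0.4,0,-0.359,-0.06,0.817],[-0.08,0.4,0,-0.359,-0.06,0.817],[-0.08,0.4,0,-0.359,-0.06,0.817],[-0.08,0.4,0,-0.359,-0.06,0.817],[-0.08,0.4,0,-0.359,-0.06,0.817],[0,0,0,0,0,0]]]'; python3 w.py w3
```

```text
time: 5.78
ee_pos: [0.4187, 0.1184, 0.3007]
tcp_rot: [159.1, -0.9, 97.0]
wrist_force: [-0.1, -0.8, 0.4]
opening: 0.0382
grasp_force: 0.0
time: 7.03
ee_pos: [0.396, 0.2312, 0.3004]
tcp_rot: [-179.8, 24.0, -177.6]
wrist_force: [-0.2, -0.3, 0.4]
opening: 0.0381
grasp_force: 0.0
7.0333 [0.39602095 0.23124401 0.3003935 ] [-179.84627012   24.03869704 -177.59840772] 0.0381232485328941 [-0.15421939 -0.30752195  0.37461861] [-0.21299992 -0.47251824  0.11518242] [0.28362614 0.22596733 0.38782009]
```

View pics/w3.png

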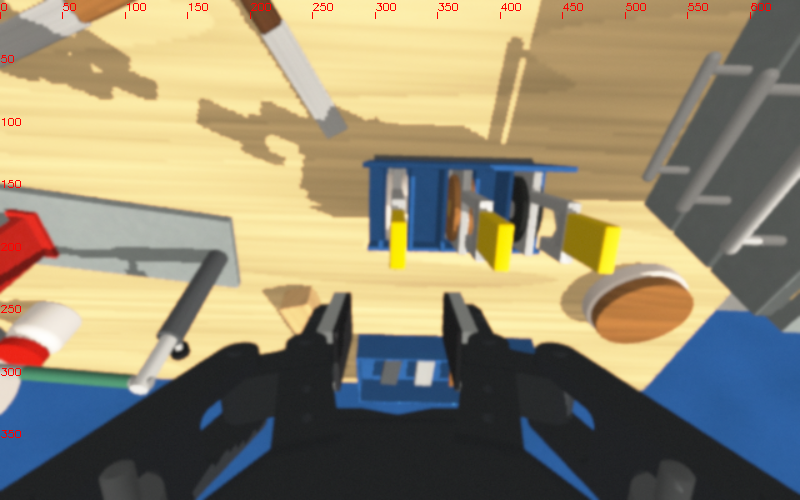

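```bash
cat > fit2.py <<'E'
from h import *
import pickle
m1=pickle.load(open("w1.pkl","rb"))[1]; m=pickle.load(open("w3.pkl","rb"))[1]
W=lambda *a:np.array(a)/1.25
D=.064
def tab(p):
    R=rz(p[3])@Ro.from_euler('y',-.42).as_matrix()
    P=lambda *a:(np.array(a)-[0,0,.178])@R.T+p[:3]
    s=-.005;e=.015
    return np.r_[(proj(m,P([e,s,.2],[e,-s,.2],[e,D+s,.2],[e,D-s,.2],[-e,D-s,.2],[e,2*D+s,.2],[e,2*D-s,.2],[-e,2*D-s,.2]))-W([391,268],[405,267],[494,271],[510,270],[514,222],[598,271],[615,273],[619,228])).ravel(),
     (proj(m1,P([e,s,.2],[e,s,.15],[-e,s,.15],[-e,s,.2]))-W([184,240],[222,226],[226,262],[185,281])).ravel(),
     1.*(proj('scene',P([0,s,.175],[0,D+s,.175],[0,2*D+s,.175]))-[[382.6,148.4],[393.7,140.5],[404.7,132.6]]).ravel(),1.*(proj('side',P([0,-s,.175],[0,D-s,.175],[0,2*D-s,.175]))-[[276.2,240.3],[268.4,256],[261,272]]).ravel()]
r=least_squares(tab,[.43,.237,.195,.018],loss='soft_l1');print('tab',r.x,r.fun.round(1))
E
python3 fit2.py
```

```text
tab [0.42863968 0.23225824 0.19740056 0.01687042] [-0.9 -0.2  0.9  0.9 -0.5 -0.9 -0.4  0.1  0.7  0.4 -1.   0.8 -1.6 -0.6
  2.5 -2.7 -1.7 -0.2  2.4 -0.9 -0.6 -1.  -1.1  1.  -2.7  0.6 -2.6  0.7
 -2.8  1.1 -0.6 -0.1 -0.3 -0.2 -0.8  0.5]
```

```bash
python3 -m crank '[[[0.1,0.01,-0.6,0,0,-0.05],[0.1,0.01,-0.6,0,0,-0.05],[0.1,0.01,-0.6,0,0,-0.05],[0.1,0.02,-0.6,0,0,-0.05],[0.2,0,-0.457,0,0,0],[0.2,0,-0.457,0,0,0],[0.2,0,-0.457,0,0,0],[0.2,0,-0.457,0,0,0],[0.2,0,-0.457,0,0,0],[0.225,0,-0.457,0,0,0],[0,0,0,0,0,0]]]' && python3 w.py w4
```

```text
time: 8.0
ee_pos: [0.4288, 0.2309, 0.1952]
tcp_rot: [-179.9, 23.9, -179.3]
wrist_force: [-0.4, 0.4, -0.2]
opening: 0.0387
grasp_force: 0.0
8.0 [0.42884578 0.23089156 0.19520936] [-179.86448019   23.91339865 -179.31771605] 0.0386723672300316 [-0.37136436  0.35895864 -0.19618692] [-0.2246245  -0.42641581  0.01817093] [0.31655743 0.22890653 0.28286036]
```

View pics/w4.png

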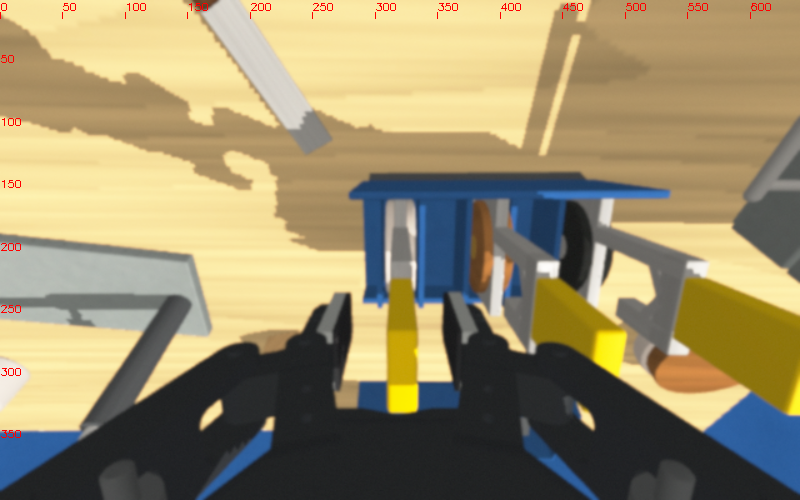

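```bash
python3 -m crank '[[[0,0,0,0,0,0],[0,0,0,0,0,0],[0,0,0,0,0,0],[0,0,0,0,0,0],[0,0,0,0,0,0],[0,0,0,0,0,0],[0,0,0,0,0,0],[0,0,0,0,0,0]]]' 0 70 && python3 -m crank '[[[-0.1,0,0.224,0,0,0],[-0.2,0,0.448,0,0,0],[-0.2,0,0.448,0,0,0],[-0.2,0,0.448,0,0,0]]]'
```

```text
time: 8.72
ee_pos: [0.4288, 0.2315, 0.1984]
tcp_rot: [180.0, 24.1, -179.3]
wrist_force: [-5.0, 0.0, 4.5]
opening: 0.009
grasp_force: 69.3
time: 9.05
ee_pos: [0.4143, 0.2312, 0.2298]
tcp_rot: [-179.9, 24.0, -179.3]
wrist_force: [1.8, -0.5, -3.4]
opening: 0.0089
grasp_force: 68.3
```

```bash
python3 -m crank '[[[-0.2,0,0.45,0,0,0],[-0.2,0,0.45,0,0,0],[-0.2,0,0.45,0,0,0],[-0.2,0,0.45,0,0,0],[-0.2,0,0.45,0,0,0],[-0.2,0,0.45,0,0,0],[-0.2,0,0.45,0,0,0],[-0.2,0,0.45,0,0,0],[0,0,0.25,-0.004,0.35,0],[0,0,0.25,-0.004,0.35,0],[0,0,0.25,-0.004,0.35,0],[0,0,0.25,-0.004,0.35,0],[0,0,0.25,-0.004,0.35,0],[0,0,0.25,-0.004,0.35,0],[0,0,0.25,-0.004,0.35,0],[0,0,0.25,-0.004,0.35,0],[0,0,0.25,-0.004,0.35,0],[0,0,0.25,-0.004,0.35,0]]]' && python3 -m crank '[[[0,-0.5,0,0,0,-0.103],[0.2,-0.8,0,0,0,-0.103],[0.3,-0.8,0,0,0,-0.103],[0.4,-0.8,0,0,0,-0.103],[0.4,-0.8,0,0,0,-0.103],[0.4,-0.8,0,0,0,-0.103],[0.4,-0.8,0,0,0,-0.103],[0.4,-0.8,0,0,0,-0.103],[0.4,-0.8,0,0,0,-0.103],[0.4,-0.8,0,0,0,-0.103],[0.4,-0.8,0,0,0,-0.103],[0.4,-0.8,0,0,0,-0.103],[0.4,-0.8,0,0,0,0],[0.4,-0.8,0,0,0,0],[0.4,-0.8,0,0,0,0],[0.4,-0.8,0,0,0,0],[0.4,-0.8,0,0,0,0],[0.2,-0.6,0,0,0,0],[0,0,0,0,0,0],[0,0,0,0,0,0]]]'
python3 - <<'E'
from workcell import bot
import cv2,numpy as np
print(bot.get_obs()['q'].round(1))
s=bot.camera("scene");d=bot.camera("side")
a=cv2.resize(s[100:300,260:420],None,fx=2.5,fy=2.5,interpolation=cv2.INTER_CUBIC);b=cv2.resize(d[80:280,220:380],None,fx=2.5,fy=2.5,interpolation=cv2.INTER_CUBIC)
cv2.imwrite("pics/h1.png",np.hstack([a,b])[:,:,::-1])
E
```

```text
time: 10.55
ee_pos: [0.3828, 0.2314, 0.3518]
tcp_rot: [-180.0, -0.1, -179.3]
wrist_force: [0.7, -0.0, -3.1]
opening: 0.0091
grasp_force: 68.5
time: 12.22
ee_pos: [0.5085, -0.0472, 0.351]
tcp_rot: [-179.9, -0.0, 172.1]
wrist_force: [-0.4, -0.0, -2.5]
opening: 0.0092
grasp_force: 68.9
[-5.300e+00  3.200e+00  1.970e+01  1.065e+02 -1.000e-01  2.600e+00]
```

View pics/h1.png

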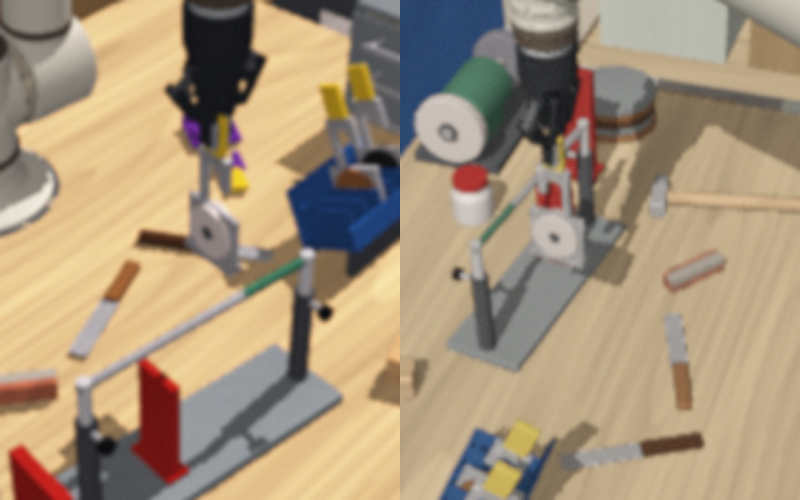

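```bash
python3 -m crank '[[[0,0,-0.5,0,0,0],[0,0,-0.5,0,0,0],[0,0,-0.5,0,0,0],[0,0,-0.5,0,0,0],[0,0,-0.5,0,0,0],[0,0,-0.5,0,0,0],[0,0,0,0,0,0]]]' && python3 -m crank '[[[0.396,-0.055,0,0,0,0],[0.396,-0.055,0,0,0,0],[0.396,-0.055,0,0,0,0],[0.396,-0.055,0,0,0,0],[0.396,-0.055,0,0,0,0],[0.396,-0.055,0,0,0,0],[0.396,-0.055,0,0,0,0],[0.396,-0.055,0,0,0,0],[0,0,0,0,0,0]]]'  && python3 -m crank '[[[0.25,-0.034,0,0,0,0],[0.25,-0.034,0,0,0,0],[0.25,-0.034,0,0,0,0],[0.25,-0.034,0,0,0,0],[0,0,0,0,0,0]]]'
```

```text
time: 12.9
ee_pos: [0.508, -0.0459, 0.2894]
tcp_rot: [-180.0, -0.2, 172.2]
wrist_force: [-1.4, -0.0, -3.4]
opening: 0.0091
grasp_force: 68.8
time: 13.65
ee_pos: [0.5735, -0.0557, 0.2903]
tcp_rot: [-180.0, -0.1, 172.2]
wrist_force: [-0.2, -0.1, -2.7]
opening: 0.009
grasp_force: 68.9
time: 14.07
ee_pos: [0.5929, -0.0583, 0.2907]
tcp_rot: [-180.0, -0.0, 172.2]
wrist_force: [0.2, 0.3, -3.5]
opening: 0.0088
grasp_force: 68.9
```

```bash
python3 -m crank '[[[0.15,-0.02,0,0,0,0],[0.15,-0.02,0,0,0,0],[0.15,-0.02,0,0,0,0],[0.05,-0.007,0,0,0,0],[0,0,0,0,0,0]]]' && python3 -m crank '[[[0.1,-0.014,0,0,0,0],[0.05,-0.007,0,0,0,0],[0,0,0,0,0,0]]]'  && python3 -m crank '[[[0.1,-0.014,0,0,0,0],[0.05,-0.007,0,0,0,0],[0,0,0,0,0,0]]]'
```

```text
time: 14.48
ee_pos: [0.6023, -0.0595, 0.2909]
tcp_rot: [-180.0, -0.0, 172.2]
wrist_force: [-0.7, 0.0, -2.5]
opening: 0.0094
grasp_force: 68.9
time: 14.73
ee_pos: [0.6053, -0.06, 0.291]
tcp_rot: [-180.0, -0.0, 172.2]
wrist_force: [0.7, 0.5, -2.2]
opening: 0.0093
grasp_force: 68.9
time: 14.98
ee_pos: [0.6083, -0.0604, 0.2909]
tcp_rot: [-180.0, -0.0, 172.2]
wrist_force: [0.4, -0.2, -3.1]
opening: 0.0094
grasp_force: 68.9
```

```bash
for i in 1; do python3 -m crank '[[[0.1,-0.014,0,0,0,0],[0,0,0,0,0,0]]]' && python3 -m crank '[[[0.1,-0.014,0,0,0,0],[0,0,0,0,0,0]]]'; done | grep -E 'ee_pos|wrist'
```

```text
ee_pos: [0.61, -0.0606, 0.291]
wrist_force: [-1.6, 0.3, -1.8]
ee_pos: [0.6114, -0.0608, 0.2907]
wrist_force: [-5.7, 1.1, -2.2]
```

```bash
(python3 -m crank '[[[-0.175,0.024,0,0,0,0],[-0.175,0.024,0,0,0,0],[0,0,-0.3,0,0,0],[0,0,-0.3,0,0,0],[0,0,-0.3,0,0,0],[0,0,-0.3,0,0,0],[0,0,0,0,0,0]]]' && python3 -m crank '[[[0,0,-0.1,0,0,0],[0,0,0,0,0,0]]]'&& python3 -m crank '[[[0,0,-0.1,0,0,0],[0,0,0,0,0,0]]]') | grep -E 'ee_pos|wrist'
```

```text
ee_pos: [0.6048, -0.0599, 0.2651]
wrist_force: [-1.2, -0.2, -2.5]
ee_pos: [0.6051, -0.06, 0.2647]
wrist_force: [-0.4, -0.2, -3.2]
ee_pos: [0.6052, -0.06, 0.2629]
wrist_force: [-0.8, 0.4, -3.4]
```

```bash
(python3 -m crank '[[[0,0,-0.1,0,0,0],[0,0,0,0,0,0]]]' && python3 -m crank '[[[0,0,-0.1,0,0,0],[0,0,0,0,0,0]]]'&& python3 -m crank '[[[0,0,-0.1,0,0,0],[0,0,0,0,0,0]]]') | grep -E 'ee_pos|wrist'
```

```text
ee_pos: [0.6051, -0.06, 0.2608]
wrist_force: [0.1, 0.8, -2.9]
ee_pos: [0.6051, -0.06, 0.2586]
wrist_force: [-0.8, 0.5, -3.3]
ee_pos: [0.6051, -0.06, 0.2566]
wrist_force: [-0.2, -0.3, -2.8]
```

```bash
(python3 -m crank '[[[0,0,-0.1,0,0,0],[0,0,0,0,0,0]]]' && python3 -m crank '[[[0,0,-0.05,0,0,0],[0,0,0,0,0,0]]]'&& python3 -m crank '[[[0,0,-0.05,0,0,0],[0,0,0,0,0,0]]]') | grep -E 'ee_pos|wrist'
```

```text
ee_pos: [0.6051, -0.06, 0.2546]
wrist_force: [-0.4, 0.3, -2.3]
ee_pos: [0.6051, -0.0599, 0.2538]
wrist_force: [-0.0, 0.3, -2.9]
ee_pos: [0.6051, -0.06, 0.2529]
wrist_force: [0.9, -0.7, -2.2]
```

```bash
(python3 -m crank '[[[0,0,-0.075,0,0,0],[0,0,0,0,0,0]]]' && python3 -m crank '[[[0,0,-0.05,0,0,0],[0,0,0,0,0,0]]]'&& python3 -m crank '[[[0,0,-0.05,0,0,0],[0,0,0,0,0,0]]]') | grep -E 'ee_pos|wrist'
```

```text
ee_pos: [0.6051, -0.06, 0.2512]
wrist_force: [0.4, 0.3, -4.1]
ee_pos: [0.6051, -0.0599, 0.2505]
wrist_force: [0.6, -0.9, -2.4]
ee_pos: [0.6052, -0.06, 0.2503]
wrist_force: [-0.9, 0.2, 2.5]
```

```bash
(python3 -m crank '[[[0,0,-0.03,0,0,0],[0,0,0,0,0,0],[0,0,0,0,0,0]]]' && python3 -m crank '[[[-0.041,-0.297,0,0,0,0],[-0.041,-0.297,0,0,0,0],[-0.041,-0.297,0,0,0,0],[-0.041,-0.297,0,0,0,0],[-0.041,-0.297,0,0,0,0],[0,0,0,0,0,0]]]'&& python3 -m crank '[[[-0.041,-0.297,0,0,0,0],[-0.041,-0.297,0,0,0,0],[-0.041,-0.297,0,0,0,0],[-0.041,-0.297,0,0,0,0],[-0.041,-0.297,0,0,0,0],[0,0,0,0,0,0]]]') | grep -E 'ee_pos|wrist|rot'
```

```text
ee_pos: [0.6052, -0.0599, 0.2503]
tcp_rot: [-180.0, 0.1, 172.2]
wrist_force: [-2.0, 0.7, 7.1]
ee_pos: [0.6003, -0.09, 0.2497]
tcp_rot: [-180.0, -0.0, 172.2]
wrist_force: [-5.0, -1.5, 4.1]
ee_pos: [0.5963, -0.1197, 0.2497]
tcp_rot: [-180.0, -0.0, 172.2]
wrist_force: [-6.1, -0.8, 5.1]
```

```bash
(python3 -m crank '[[[-0.08,-0.297,0,0,0,0],[-0.047,-0.297,0,0,0,0],[-0.047,-0.297,0,0,0,0],[-0.047,-0.297,0,0,0,0],[0,0,0,0,0,0],[0,0,0,0,0,0]]]' && python3 -m crank '[[[-0.045,-0.297,0,0,0,0],[-0.045,-0.297,0,0,0,0],[-0.045,-0.297,0,0,0,0],[-0.045,-0.297,0,0,0,0],[0,0,0,0,0,0]]]'&& python3 -m crank '[[[-0.045,-0.297,0,0,0,0],[-0.045,-0.297,0,0,0,0],[-0.03,-0.198,0,0,0,0],[0,0,0,0,0,0]]]') | grep -E 'ee_pos|wrist|rot'
```

```text
ee_pos: [0.5926, -0.1434, 0.2496]
tcp_rot: [-179.9, 0.0, 172.1]
wrist_force: [-1.0, -1.1, 6.0]
ee_pos: [0.5892, -0.1669, 0.2496]
tcp_rot: [-180.0, 0.1, 172.2]
wrist_force: [-0.2, 1.6, 5.1]
ee_pos: [0.587, -0.1824, 0.2496]
tcp_rot: [180.0, 0.1, 172.2]
wrist_force: [0.3, 2.6, 5.3]
```

```bash
(python3 -m crank '[[[-0.045,-0.297,0,0,0,0],[-0.045,-0.297,0,0,0,0],[-0.03,-0.248,0,0,0,0],[0,0,0,0,0,0]]]' && python3 -m crank '[[[-0.03,-0.2,0,0,0,0],[0,0,0,0,0,0]]]'&& python3 -m crank '[[[-0.015,-0.1,0,0,0,0],[0,0,0,0,0,0]]]'&& python3 -m crank '[[[-0.015,-0.1,0,0,0,0],[0,0,0,0,0,0]]]') | grep -E 'ee_pos|wrist|rot'
```

```text
ee_pos: [0.5846, -0.1995, 0.2496]
tcp_rot: [-180.0, 0.1, 172.2]
wrist_force: [0.9, 2.0, 4.3]
ee_pos: [0.5841, -0.2032, 0.2496]
tcp_rot: [180.0, 0.1, 172.2]
wrist_force: [0.5, 3.3, 4.8]
ee_pos: [0.5839, -0.2048, 0.2497]
tcp_rot: [180.0, 0.1, 172.2]
wrist_force: [1.8, 5.2, 5.4]
ee_pos: [0.5836, -0.2067, 0.2496]
tcp_rot: [180.0, 0.1, 172.2]
wrist_force: [0.5, 4.0, 5.5]
```

```bash
(python3 -m crank '[[[-0.012,-0.08,0,0,0,0],[0,0,0,0,0,0]]]' && python3 -m crank '[[[-0.012,-0.08,0,0,0,0],[0,0,0,0,0,0]]]'&& python3 -m crank '[[[-0.012,-0.08,0,0,0,0],[0,0,0,0,0,0]]]') | grep -E 'ee_pos|wrist'
```

```text
ee_pos: [0.5835, -0.2073, 0.2497]
wrist_force: [1.9, 9.3, 6.0]
ee_pos: [0.5834, -0.2081, 0.2498]
wrist_force: [2.6, 12.7, 6.7]
ee_pos: [0.5833, -0.2089, 0.2498]
wrist_force: [3.9, 15.2, 7.2]
```

```bash
(python3 -m crank '[[[0.012,0.08,0,0,0,0],[0.015,0.1,0,0,0,0],[0,0,0,0,0,0],[0,0,0,0,0,0]]]' ; python3 -m crank '[[[0,0,0,0,0,0],[0,0,0,0,0,0],[0,0,0,0,0,0],[0,0,0,0,0,0]]]' 0.3 ; python3 w.py w5)
```

```text
time: 21.9
ee_pos: [0.5835, -0.207, 0.2497]
tcp_rot: [179.9, 0.1, 172.2]
wrist_force: [0.6, 7.3, 5.5]
opening: 0.0089
grasp_force: 70.0
time: 22.23
ee_pos: [0.5827, -0.209, 0.2486]
tcp_rot: [-179.9, -0.0, 172.2]
wrist_force: [0.4, 0.1, 0.4]
opening: 0.0256
grasp_force: 0.0
22.2333 [ 0.58269235 -0.2089514   0.24861443] [-1.79939529e+02 -4.89332766e-02  1.72155704e+02] 0.025644867675590318 [0.43434622 0.06258099 0.39718995] [ 0.12908142 -0.61735153  0.21926621] [ 0.51550161 -0.20067157  0.3739674 ]
```

```bash
python3 -m crank '[[[0,0,0.2,0,0,0],[0,0,0.4,0,0,0],[0,0,0.6,0,0,0],[0,0,0.6,0,0,0],[0,0,0.6,0,0,0],[0,0,0.6,0,0,0],[0,0,0.6,0,0,0],[0,0,0.6,0,0,0],[0,0,0.6,0,0,0],[0,0,0.6,0,0,0],[-0.5,0,0.6,0,0,0],[-0.5,0,0.6,0,0,0],[-0.5,0,0,0,0,0],[-0.5,0,0,0,0,0],[-0.5,0,0,0,0,0],[-0.5,0,0,0,0,0],[0,0,0,0,0,0],[0,0,0,0,0,0]]]'
python3 - <<'E'
from workcell import bot
import cv2,numpy as np
s=bot.camera("scene");d=bot.camera("side")
a=cv2.resize(s[180:340,270:398],None,fx=3,fy=3,interpolation=cv2.INTER_CUBIC);b=cv2.resize(d[100:260,230:358],None,fx=3,fy=3,interpolation=cv2.INTER_CUBIC)
cv2.imwrite("pics/h2.png",np.hstack([a,b])[:,:,::-1])
E
```

```text
time: 23.78
ee_pos: [0.5219, -0.2088, 0.3822]
tcp_rot: [-179.9, 0.1, 172.1]
wrist_force: [-0.1, 0.4, 0.0]
opening: 0.0258
grasp_force: 0.0
```

View pics/h2.png

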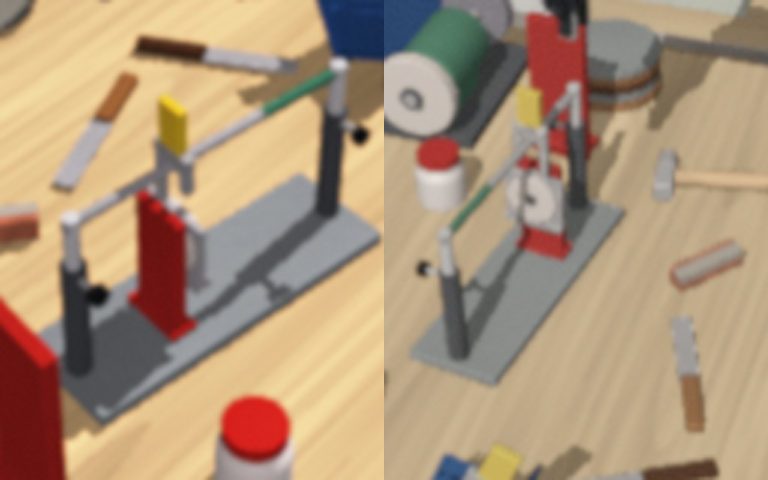

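The picture shows the white carrier hanging upright on the rail (hook near (175,165) in the left half), its side against the red stop, with the gripper clear.

```bash
python3 -m crank '[[[0,0,0,0,0,0],[0,0,0,0,0,0],[0,0,0,0,0,0],[0,0,0,0,0,0],[0,0,0,0,0,0],[0,0,0,0,0,0],[0,0,0,0,0,0],[0,0,0,0,0,0],[0,0,0,0,0,0],[0,0,0,0,0,0],[0,0,0,0,0,0],[0,0,0,0,0,0],[0,0,0,0,0,0],[0,0,0,0,0,0],[0,0,0,0,0,0],[0,0,0,0,0,0],[0,0,0,0,0,0],[0,0,0,0,0,0]]]' >/dev/null; python3 -c "
from workcell import bot
print(bot.job_done())"
```

```text
the job is handed in; nothing more can be done
None
```

The white carrier hangs upright on the rail against the red stop with the gripper clear. The job was handed in at about 25 s of the 61 s, with no verdict returned, and I did not look at the other two carriers again after the pick.

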